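Close up the van's cabin blower after refitting its impeller

ROBOT

A 7-joint arm with a two-finger parallel gripper is mounted at the origin on the work surface. World frame = base frame: x ahead of the robot, y to its left, z up, the work surface at z = 0. Lengths are in m, angles in rad, forces in N, time in s.
With the tool pointing down it reaches from about 0.35 to 0.9 m from the base axis. Payload 8.1 kg.
Tool frame: the origin (TCP) lies on the centre line of the jaws, within the pads' length; the fingertips stand 8 mm ahead of it and the grasp point (between the pads) lies 11 mm behind it (ctrl.finger_overhang is the distance from the TCP to the fingertips, in m); z points along the fingers, y is the direction in which the jaws open and shut (so a half turn about z gives the same grasp; the last joint's range is limited). The gripper opens to 85 mm and grips with 20 to 120 N. Pads are 22 mm wide; open, the fingers measure 114 mm over their backs; the gripper's body (76 mm by 85 mm) begins 54 mm behind the grasp point. The pads swing forward as they close: fully open they stand 13 mm farther back than shut.
Start: joints at [1.005, 0.434, 0.025, 1.573, -0.012, 1.134, -0.075], TCP at [0.279, -0.559, 0.239] pointing down, gripper open.
Joint ranges: [-2.62, 2.62], [-0.44, 2.09], [-1.27, 1.32], [0.08, 2.57], [-1.32, 4.46], [0.12, 2], [-2.74, 2.74]. Speed limits (rad/s): [2.22, 2.22, 3.01, 3.01, 3.14, 3.14, 3.14].

INTERFACE

Orientations are given as [roll, pitch, yaw] about the fixed x, y, z axes, in that order (R = Rz(yaw) Ry(pitch) Rx(roll)).
In Python, from rig import ctrl, imaging gives the robot as it stands. Calls block until the motion is done:
- ctrl.move_ptp(position, orientation): joint-space move of the TCP to a pose.
- ctrl.line_to(position, rotation=None, feed=0.15): straight line of the TCP; rotation=None keeps the orientation; feed is the mean speed in m/s.
- ctrl.goto_joints(angles): joint-space move.
- ctrl.move_gripper(opening, strength=None): opening from 0.0 (shut) to 1.0 (fully open); strength is the grip in N (None keeps the last); returns when the fingers have stopped.
- ctrl.sleep(seconds).
- ctrl.solve_ik(position, orientation): joint angles nearest the present ones, or None.
- imaging.camera(name): name is "side" or "top" or "wrist"; returns a dict with "img" (420x560x3 uint8, red, green, blue), "mtx" (3x3 intrinsics, pixels), "R" (3x3) and "t" (3): a world point X has camera coordinates R X + t. Camera axes: x right, y down, z forward; pixel columns grow to the right and rows downward; lengths in m; the calibration is good to about 2 mm. A picture is of the moment at which its call begins. There is no depth.
A pose or a line that the arm cannot do raises ctrl.PlanningError and nothing moves.
- ctrl.close_job(): hands the job in, once; it reports no verdict.
Trained networks look in a picture, given as the dict that the camera call returned (one of the last four; its "shot" number tells which), for a name from the list of things; names that differ only in an ending like _2 or _b are one class to them, and where a whole thing is asked for, a point or a joint stands for the part that bears it (a point fixed in the world has none). Each returns a list of dicts, best first, with "score" (0 to 1); they miss things now and then, are a little off and sometimes report something else, mostly with a low value. They report only what shows in the picture. A call takes as long as a camera call.
- imaging.find_in(picture, query): "location" ([x, y, z] in m, in the coordinates of the camera as it stood for that picture, good to about 4 mm: the middle of the surface that is visible of it).
Readings, each from a call of its own:
- ctrl.get_clock(): time.
- ctrl.get_joint_positions(): joint angles.
- ctrl.get_dq(): joint speeds.
- ctrl.get_joint_efforts(): joint torques, N m.
- ctrl.get_ee_pos(): TCP position.
- ctrl.get_orientation(): TCP orientation.
- ctrl.get_ft_force(): force on the tool from outside, world axes, zero at the start.
- ctrl.get_torque(): the same for the moment, N m.
- ctrl.get_finger_gap(): opening from 0.0 (shut) to 1.0 (fully open).
Only numpy, scipy, OpenCV 4.12 (cv2) and the standard library are available. Lean on these libraries where they do the work, as an engineer would, in place of code of your own. Each camera call takes 0.05 s, during which the arm holds its last target.

TASK

The blower's impeller has just been tightened: lift the orange-handled pin wrench out of it and put it in the green tray, then flick the impeller and take your hand away so that it is seen to spin on freely by itself for a good second. Then set the blue cover, spigot up, onto the blower's rim so that it sits fully home and level (lower it, do not drop it), swing both red-studded clips fully in over its edge, and leave the bottle, the cup and the jar where they stand.

Things in the scene. Friction and masses are not known exactly. Their poses are not given: they have to be found in the camera images.
- blower: Aluminium centrifugal blower, fixed, motor down, inlet up. Origin on the bench under the impeller's axis, z up. Steel rim (outside diameter 160, inside 144 mm) with its top 105 mm above the bench, on the scroll's roof at 94 mm. Spiral wall 91 to 120 mm from the axis; square outlet at the -y side towards +x, ends at x = 142 mm. Clip pivots at x = 0, y = +97 and -97 mm.
- rim_center (a point): Centre of the rim's mouth, level with the rim's top.
- impeller (a joint): Impeller's angle (rad) about the blower's vertical axis, anticlockwise positive from above, no stops; at 0 the yellow-marked blade points along the blower's +x. It runs on light bearings: flicked to 3 rad/s it coasts for about 8 s. At the start the pin wrench stops it.
- impeller_hub (a point): Top of the hub nut on the axis, 94 mm above the bench; x axis points along the yellow-marked blade. Black impeller, 124 mm diameter, inside the rim, open above: a fingertip fits between two blades.
- blade_tip (a point): Outer top corner of the yellow-marked blade, 61 mm from the axis. Six straight radial blades, one every 60 degrees, from 15 to 61 mm radius, 3.5 mm thick, 21 mm tall; tops 96 mm above the bench (9 mm below the rim's top), feet on a back plate at 75 mm.
- pin_wrench: Two-pin holding wrench, about 280 g. Origin on the axis of the hole in its cross plate, at pin-tip level; x along the handle, z up. Steel cross plate 34 x 96 (y) x 5 mm, underside 30 mm above the pin tips; 8 mm pins point down at y = +38 and -38 mm. At the start the pins stand between blades on the back plate, the bar on the rim, handle towards the robot. It lifts straight out.
- wrench_grip (a point): Where to grip: mid-width of the orange handle, 48 mm along x from the wrench's origin and 48 mm above the pin tips, near its centre of mass; axes as the wrench. The handle is 16 mm wide, from x = 32 to 150 mm and 35 to 59 mm above the pin tips, on a steel bar 14 mm wide, 5 mm thick.
- wrench_end (a point): Outer end of the handle, 148 mm along x from the wrench's origin, 35 mm above the pin tips. Put down on a flat floor the wrench stands on its pins and tips down on to this end.
- tray: Green plastic tool tray, fixed, 260 (x) x 150 (y) x 25 mm tall outside, walls and floor 4 mm. Origin on the bench under its centre.
- cover: Loose blue cover, about 350 g, right way up on the bench. Origin at the centre of its underside, z up. A plug 140 mm diameter, 5 mm deep, chamfered, drops inside the rim; blue flange 164 mm diameter, 5 to 10 mm up; round inlet spigot 52 mm outside diameter, 10 to 46 mm up, to grip from outside. Seated, the flange lies on the rim: origin 5 mm below the rim's top.
- clip_left (a joint): Swing (rad) of the clip at the blower's +y side: 0 is swung right out, grows clockwise from above, 1.92 (a stop) is fully in, arm pointing at the blower's axis over the cover's flange. Stays where left; about 1.3 N at the stud moves it.
- clip_left_stud (a point): Top of the red thumb stud (16 mm diameter) at the arm's end, 32 mm from the pivot, 142 mm above the bench; arm 14 mm wide, its top 118 mm up, 2 mm above the seated cover's flange. Push the stud sideways.
- clip_left_pivot (a point): Pivot axis of the left clip, vertical.
- clip_right (a joint): Same for the clip at the blower's -y side, mirrored: 0 is swung right out, grows anticlockwise from above, 1.92 (a stop) is fully in. At 0 either arm points along the blower's +x, turned 20 degrees outward from it.
- clip_right_stud (a point): Top of the right clip's red stud, sizes as the left one.
- clip_right_pivot (a point): Pivot axis of the right clip, vertical.
- degreaser: White bottle, 66 mm diameter, 170 mm tall; bystander, origin under its centre.
- parts_cup: Green plastic cup, 84 mm across, 100 mm tall; bystander, origin under its centre.
- grease_jar: Clear jar with black cap, 72 mm diameter, 65 mm tall; bystander, origin under its centre.

How it is judged:
By the outcome, as a careful person would: the job done as asked, in the order asked, and still so for the second after the job is handed in, with the robot touching nothing.
It also fails if it takes over 72 s, if anything falls off the work surface, if the arm or the gripper's body presses on something with over 40 N, if the wrist force passes 120 N, or if a joint passes its speed limit or range.

## Working session

There is one attempt and no reset: what is moved stays moved. The work goes in short steps, each a Python script; the robot and the scene stay as the last script left them, time stands still between calls to the robot, and variables do not carry over. Pictures are saved under pics/ and viewed, and the job is handed in when it is done.

```bash
ls -la; mkdir -p pics; python3 - <<'E'
from rig import ctrl, imaging
import cv2
print(ctrl.get_clock(), ctrl.get_ee_pos(), ctrl.get_orientation(), ctrl.finger_overhang)
for n in ["side","top","wrist"]:
    p=imaging.camera(n); cv2.imwrite(f"pics/a_{n}.png",p["img"][:,:,::-1]); print(n,p["mtx"].tolist(),p["R"].tolist(),p["t"].tolist())
    R=p["R"];t=p["t"]
    for q in ["blower","impeller_hub","blade_tip","pin_wrench","wrench_grip","wrench_end","tray","cover","clip_left_stud","clip_right_stud","clip_left_pivot","clip_right_pivot","rim_center","degreaser","parts_cup","grease_jar"] if n!="wrist" else []:
        try: print(q,[( (R.T@(d["location"]-t)).round(3).tolist(),round(d["score"],2)) for d in imaging.find_in(p,q)[:2]])
        except Exception as e: print(q,e)
print(ctrl.get_clock())
E
```

```text
total 12
drwxr-xr-x  3 agent agent 4096 Dec  7 05:56 .
drwxr-xr-x 23 root  root  4096 Dec  7 05:56 ..
drwxr-xr-x  2 agent agent 4096 Dec  7 05:56 pics
0.0 [ 0.27874216 -0.55885417  0.23852143] [-3.14004159e+00  1.71471000e-04  4.62670554e-01] 0.008
side [[411.5411635626163, 0.0, 274.0362863372914], [0.0, 411.5411635626163, 207.31770695081954], [0.0, 0.0, 1.0]] [[-0.8728105705491589, -0.48774388460662593, -0.01753884165188904], [-0.2955526306346469, 0.5568016991305915, -0.7762863584852089], [0.38839458088726186, -0.672367288670504, -0.6301363968723626]] [0.5388848881626973, 0.2732529954656892, 0.8854194617647259]
blower [([0.537, -0.005, 0.092], 0.79)]
impeller_hub [([0.536, -0.017, 0.072], 0.92), ([0.583, 0.067, 0.119], 0.16)]
blade_tip [([0.533, -0.024, 0.075], 0.93), ([0.539, -0.138, 0.118], 0.47)]
pin_wrench []
wrench_grip [([0.486, -0.018, 0.112], 0.87)]
wrench_end [([0.487, -0.015, 0.11], 0.65), ([0.532, -0.018, 0.069], 0.56)]
tray [([0.469, 0.31, 0.003], 0.6)]
cover [([0.442, -0.292, 0.007], 0.66), ([0.584, 0.064, 0.118], 0.28)]
clip_left_stud [([0.582, 0.065, 0.113], 0.64), ([
[... 1381 characters left out ...]
135, 0.119], 0.47)]
clip_left_pivot [([0.574, 0.061, 0.118], 0.59)]
clip_right_pivot [([0.533, -0.134, 0.12], 0.47)]
rim_center [([0.556, -0.056, 0.094], 0.7)]
degreaser [([0.707, 0.292, 0.111], 0.86), ([0.545, -0.039, 0.07], 0.54)]
parts_cup [([0.811, 0.131, 0.045], 0.82)]
grease_jar [([0.703, -0.294, 0.063], 0.94)]
wrist [[312.8843291893421, 0.0, 275.2413865539459], [0.0, 312.8843291893421, 213.92781372490396], [0.0, 0.0, 1.0]] [[0.4455762265193045, -0.8952437889634193, 0.0006202283769195374], [-0.8617089199903538, -0.4286973701689413, 0.2714337893838799], [-0.2427335237866337, -0.12147889994832753, -0.9624569150343665]] [-0.6254472000627923, -0.035836533790097304, 0.3787172515128583]
1.75
```

View pics/a_top.png

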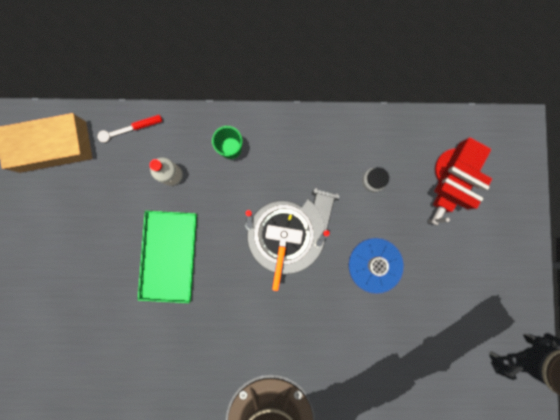

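View pics/a_side.png

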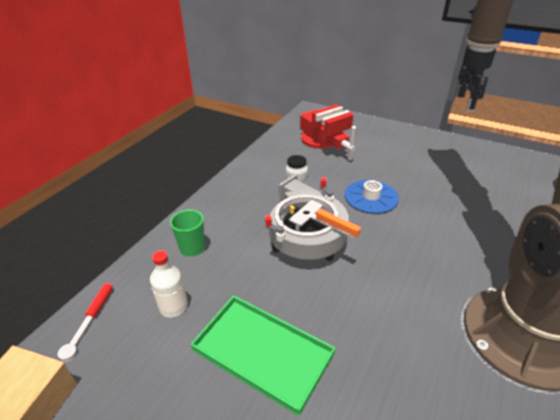

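View pics/a_wrist.png

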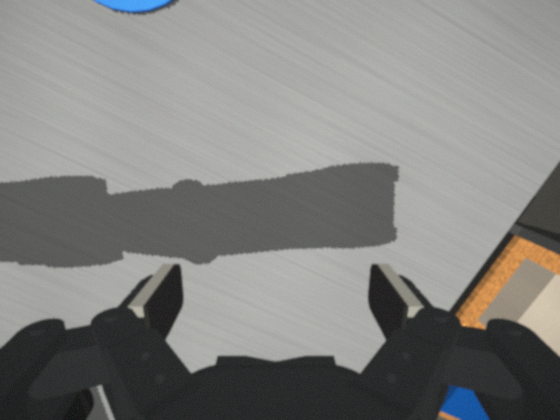

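```bash
python3 - <<'E'
import cv2
a=cv2.imread("pics/a_top.png"); c=a[140:290,220:380]; cv2.imwrite("pics/a_topz.png",cv2.resize(c,None,fx=5,fy=4,interpolation=cv2.INTER_CUBIC)[:600,:800])
a=cv2.imread("pics/a_side.png"); c=a[150:300,190:390]; cv2.imwrite("pics/a_sidez.png",cv2.resize(c,None,fx=4,fy=4,interpolation=cv2.INTER_CUBIC))
E
```

```text
(no output)
```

View pics/a_topz.png

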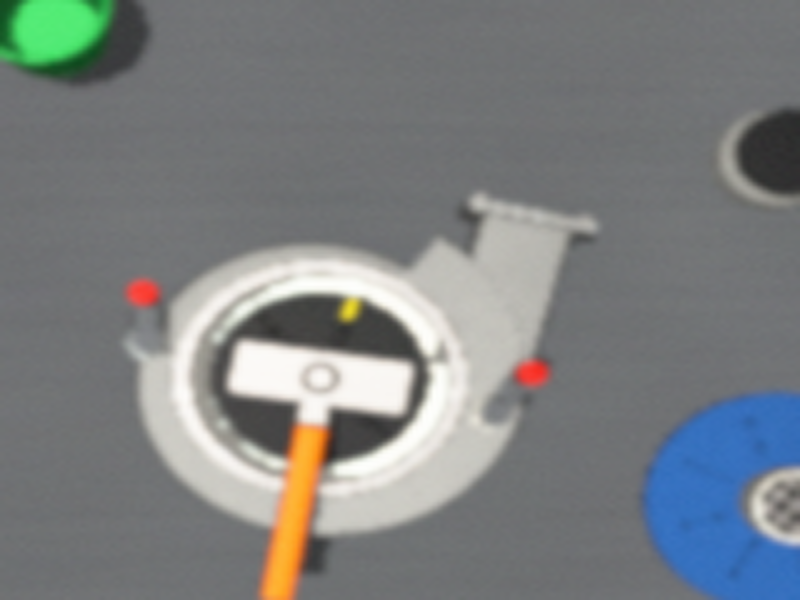

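View pics/a_sidez.png

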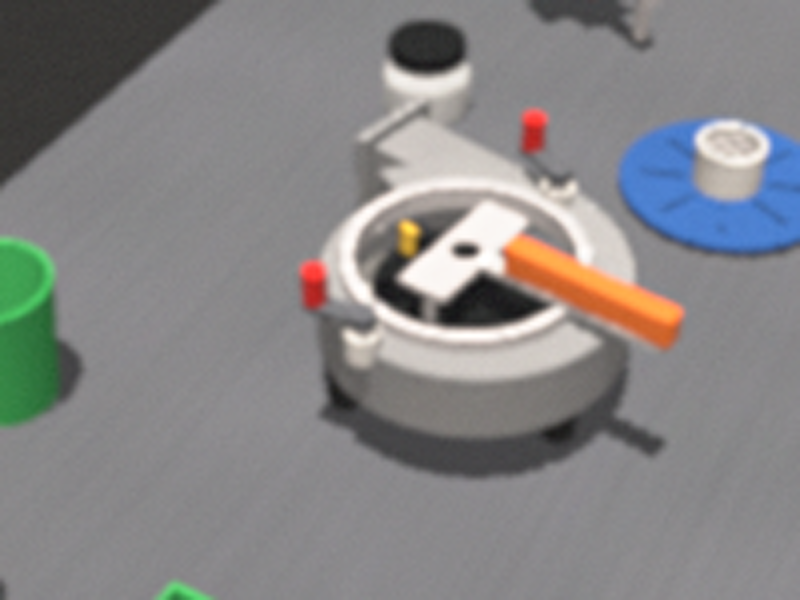

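```bash
cat > cal.py <<'E'
import numpy as np
CAM={"side":([[411.5411635626163,0,274.0362863372914],[0,411.5411635626163,207.31770695081954],[0,0,1]],[[-0.8728105705491589, -0.48774388460662593, -0.01753884165188904], [-0.2955526306346469, 0.5568016991305915, -0.7762863584852089], [0.38839458088726186, -0.672367288670504, -0.6301363968723626]],[0.5388848881626973, 0.2732529954656892, 0.8854194617647259]),
"top":([[392.1496536755841,0,277.6387380349469],[0,392.1496536755841,208.03582101112391],[0,0,1]],[[0.004923421401429151, -0.9998268839173393, 0.01794330286895725], [-0.9976021604230381, -0.00614961210157949, -0.0689355625949825], [0.0690339730928953, -0.017560878882996973, -0.9974597365768033]],[-0.0218224265543811, 0.616385050782091, 1.1379481024238423])}
def P(cam,X):
    K,R,t=map(np.array,CAM[cam] if isinstance(cam,str) else cam); X=np.atleast_2d(X)
    c=(X@R.T+t)@K.T; return c[:,:2]/c[:,2:]
def onz(cam,uv,z):
    K,R,t=map(np.array,CAM[cam] if isinstance(cam,str) else cam)
    d=R.T@np.linalg.inv(K)@np.array([*uv,1.]); o=-R.T@t
    return o+d*(z-o[2])/d[2]
def tri(a,ua,b,ub):
    A=[];B=[]
    for c,u in((a,ua),(b,ub)):
        K,R,t=map(np.array,CAM[c]); M=K@np.c_[R,t]
        for i in(0,1): r=M[i]-u[i]*M[2]; A.append(r[:3]);B.append(-r[3])
    return np.linalg.lstsq(np.array(A),np.array(B),rcond=None)[0]
E
cat > meas.py <<'E'
import cv2,numpy as np
from scipy.optimize import minimize
from scipy.ndimage import map_coordinates
from cal import *
I={c:cv2.imread(f"pics/a_{c}.png").astype(float) for c in("top","side")}
th=np.linspace(0,2*np.pi,120,endpoint=False)
def fit(cam,r,z,x0,chan,sgn,arc=th):
    g=cv2.GaussianBlur(chan(I[cam]),(0,0),0.7)
    def f(p):
        def ring(rr): 
            q=P(cam,np.c_[p[0]+rr*np.cos(arc),p[1]+rr*np.sin(arc),np.full(len(arc),z)]); return map_coordinates(g,[q[:,1],q[:,0]],order=1)
        return -sgn*np.mean(np.clip(sgn*(ring(r-.003)-ring(r+.003)),-60,60))*1.0*sgn
    best=min((minimize(f,np.array(x0)+np.array([a,b]),method="Nelder-Mead",options=dict(initial_simplex=np.array(x0)+np.array([[a,b],[a+.004,b],[a,b+.004]]))) for a in(-.006,0,.006) for b in(-.006,0,.006)),key=lambda s:s.fun)
    return best.x.round(4),round(best.fun,1)
blue=lambda i:i[:,:,0]-i[:,:,2]
gray=lambda i:i.mean(2)
if __name__=="__main__":
    for c in I:
        print(c,"cover",fit(c,.082,.0085,(.446,-.3),blue,1))
        print(c,"rim out",fit(c,.080,.105,(.546,-.034),gray,1))
        print(c,"rim in",fit(c,.072,.105,(.546,-.034),lambda i:-gray(i),1))
    def blob(c,m):
        n,l,s,ce=cv2.connectedComponentsWithStats(m.astype(np.uint8)); return [(ce[k].round(1).tolist(),int(s[k,4])) for k in range(1,n) if s[k,4]>8]
    for c in I:
        b,g,r=I[c].transpose(2,0,1)
        print(c,"red",blob(c,(r>150)&(g<60)&(b<70)))
        print(c,"yel",blob(c,(r>150)&(g>130)&(b<90)))
        m=(r>180)&(g>70)&(g<150)&(b<70); print(c,"orange",blob(c,m))
        if c=="top":
            for nm,m in(("or",m),("green",(g>130)&(r<90)&(b<110))):
              n,l,s,ce=cv2.connectedComponentsWithStats(m.astype(np.uint8)); k=1+np.argmax(s[1:,4]); pts=np.argwhere(l==k)[:,::-1].astype(np.float32)
              z=.134 if nm=="or" else .025
              w=np.array([onz(c,p,z)[:2] for p in pts]).astype(np.float32)
              q=cv2.minAreaRect(w); print(nm,q, cv2.boxPoints(q).round(3).tolist())
              if nm=="or": 
                  d=w-w.mean(0);u,s_,v=np.linalg.svd(d,full_matrices=False); print(w.mean(0),v[0],np.degrees(np.arctan2(v[0,1],v[0,0])))
E
python3 meas.py
```

```text
top cover (array([ 0.45, -0.31]), np.float64(-60.0))
top rim out (array([ 0.5403, -0.0326]), np.float64(-29.0))
top rim in (array([ 0.5227, -0.0394]), np.float64(-20.3))
side cover (array([ 0.4486, -0.3083]), np.float64(-50.6))
side rim out (array([ 0.5395, -0.0306]), np.float64(-32.4))
side rim in (array([ 0.5385, -0.0297]), np.float64(-49.0))
top red [([146.8, 121.9], 180), ([473.1, 159.1], 888), ([443.4, 160.6], 223), ([156.0, 164.5], 55), ([459.8, 181.4], 78), ([459.9, 195.2], 307), ([446.2, 203.7], 141), ([326.8, 232.4], 10)]
top yel [([289.5, 217.0], 16), ([278.1, 268.8], 230)]
top orange [([283.5, 252.0], 12), ([279.5, 275.6], 30)]
or ((0.4316568672657013, -0.022643348202109337), (0.003469061804935336, 0.05800042301416397), 80.71427917480469) [[0.40299999713897705, -0.019999999552965164], [0.46000000834465027, -0.028999999165534973], [0.460999995470047, -0.026000000536441803], [0.40299999713897705, -0.01600000075995922]]
[ 0.4301209  -0.02221653] [-0.9891602   0.14684051] 171.55612
green ((0.4737541079521179, 0.3037298917770386), (0.15186095237731934, 0.26071542501449585), 87.03346252441406) [[0.3400000035762787, 0.23499999940395355], [0.6000000238418579, 0.22100000083446503], [0.6079999804496765, 0.37299999594688416], [0.3479999899864197, 0.38600000739097595]]
side red [([81.4, 80.3], 28683), ([309.0, 117.5], 48), ([338.7, 118.9], 65), ([322.3, 127.8], 18), ([311.1, 141.5], 76), ([339.5, 137.1], 39), ([322.8, 183.2], 24), ([268.0, 222.4], 29), ([160.6, 261.0], 41), ([100.2, 301.0], 147)]
side yel [([291.6, 208.5], 26), ([338.2, 220.1], 172)]
side orange [([337.5, 224.1], 245)]
```

```bash
sed -i 's/-60,60/-400,400/' meas.py; sed -i 's/m=(r>180)&(g>70)&(g<150)&(b<70)/m=(r>150)\&(g>70)\&(g<170)\&(b<100)\&(r-b>110)/' meas.py; sed -i 's/(r>150)&(g<60)&(b<70)/(r>130)\&(g<90)\&(b<90)\&(r-g>80)/' meas.py
python3 meas.py; python3 - <<'E'
from cal import *
a,b=P("top",[[.54,-.0315,.094],[.54,-.0315,.134]]);print(a,b)
E
```

```text
top cover (array([ 0.4488, -0.3112]), np.float64(-72.2))
top rim out (array([ 0.5403, -0.0326]), np.float64(-29.0))
top rim in (array([ 0.5247, -0.0383]), np.float64(-28.3))
side cover (array([ 0.4489, -0.308 ]), np.float64(-56.2))
side rim out (array([ 0.5398, -0.0306]), np.float64(-33.4))
side rim in (array([ 0.5392, -0.0321]), np.float64(-63.3))
top red [([146.5, 121.7], 233), ([473.5, 159.3], 981), ([443.5, 160.8], 261), ([155.4, 164.8], 99), ([459.7, 181.4], 105), ([460.2, 195.4], 354), ([446.3, 203.8], 160), ([248.4, 212.8], 28), ([326.2, 233.0], 30)]
top yel [([289.5, 217.0], 16), ([278.1, 268.8], 230)]
top orange [([154.8, 160.6], 16), ([152.4, 168.2], 9), ([247.5, 212.5], 13), ([278.8, 269.1], 169)]
or ((0.4491538405418396, -0.0191799383610487), (0.018743416294455528, 0.11534436792135239), 81.2625503540039) [[0.39100000262260437, -0.019999999552965164], [0.5049999952316284, -0.03700000047683716], [0.5080000162124634, -0.01899999938905239], [0.39399999380111694, -0.0010000000474974513]]
[ 0.44721827 -0.02036216] [-0.9845423   0.17514691] 169.9128
green ((0.4737541079521179, 0.3037298917770386), (0.15186095237731934, 0.26071542501449585), 87.03346252441406) [[0.3400000035762787, 0.23499999940395355], [0.6000000238418579, 0.22100000083446503], [0.6079999804496765, 0.37299999594688416], [0.3479999899864197, 0.38600000739097595]]
side red [([81.6, 80.6], 28833), ([311.1, 118.8], 300), ([335.2, 125.6], 503), ([311.0, 141.0], 178), ([339.2, 139.0], 137), ([322.9, 182.6], 43), ([267.9, 221.2], 49), ([159.5, 257.5], 160), ([98.9, 299.9], 330)]
side yel [([291.6, 208.5], 26), ([338.2, 220.1], 172)]
side orange [([319.8, 109.7], 64), ([291.6, 209.9], 13), ([338.2, 223.9], 316), ([267.7, 217.1], 10), ([158.5, 253.3], 24), ([97.2, 295.4], 49)]
[282.71899691 233.910609  ] [283.18358116 233.86362793]
```

```bash
python3 - <<'E'
from rig import ctrl, imaging
import numpy as np,cv2
from cal import *
pi=np.pi; a=np.radians(-9.3)
ctrl.move_gripper(0.5,60)
ctrl.move_ptp([.492,-.025,.19],[pi,0,a]); print(ctrl.get_clock(),ctrl.get_ee_pos().round(4))
ctrl.line_to([.492,-.025,.115],feed=.12)
w=imaging.camera("wrist"); cv2.imwrite("pics/b_w.png",w["img"][:,:,::-1])
t=imaging.camera("top"); cv2.imwrite("pics/b_t.png",t["img"][:,:,::-1])
print(ctrl.get_clock(),ctrl.get_ee_pos().round(4),ctrl.get_ft_force().round(2))
E
```

```text
4.3167 [ 0.4922 -0.0259  0.1901]
5.1917 [ 0.4927 -0.025   0.1158] [-0.06 -0.23 -0.56]
```

View pics/b_w.png

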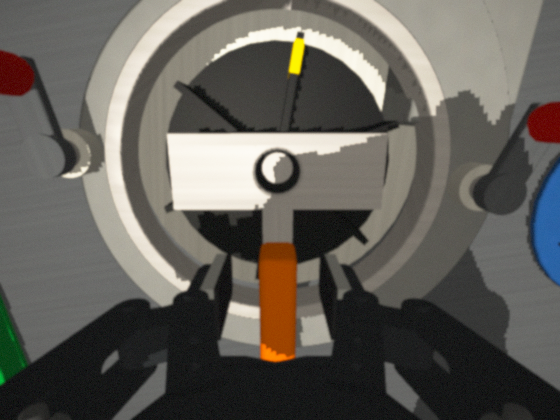

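The handle (col 278) is centred between the jaws and the hub hole is at (277,171). The yellow blade tip is at (299,40). Gripping and lifting now.

```bash
python3 - <<'E'
from rig import ctrl, imaging
import numpy as np,cv2
pi=np.pi
ctrl.move_gripper(0.0,60); print("gap",ctrl.get_finger_gap(),ctrl.get_clock())
p=ctrl.get_ee_pos()
ctrl.line_to([p[0],p[1],.23],feed=.15)
print("gap",ctrl.get_finger_gap(),ctrl.get_ft_force().round(2),ctrl.get_clock())
t=imaging.camera("top"); cv2.imwrite("pics/c_t.png",t["img"][:,:,::-1])
ctrl.move_ptp([.492,.303,.20],[pi,0,np.radians(-3.1)])
print(ctrl.get_clock(),ctrl.get_ee_pos().round(4))
t=imaging.camera("side"); cv2.imwrite("pics/c_s.png",t["img"][:,:,::-1])
t=imaging.camera("top"); cv2.imwrite("pics/c_t2.png",t["img"][:,:,::-1])
np.savez("c.npz")
E
python3 - <<'E'
import cv2
a=cv2.imread("pics/c_t2.png"); b=cv2.imread("pics/c_s.png")
cv2.imwrite("pics/c_both.png",cv2.hconcat([cv2.resize(a[140:340,120:360],(480,400)),cv2.resize(b[180:410,180:400],(320,400))]))
c=a[180:280,230:350];cv2.imwrite("pics/c_z.png",cv2.resize(c,(720,600),interpolation=cv2.INTER_CUBIC))
E
```

```text
gap 0.1734910286465954 5.5417
gap 0.17666401584182756 [-0.44 -0.28 -4.31] 6.4583
7.7583 [0.4929 0.301  0.1998]
```

View pics/c_both.png

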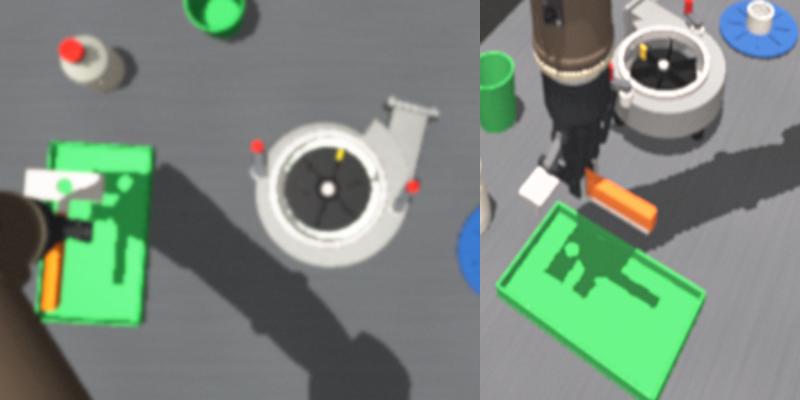

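View pics/c_z.png

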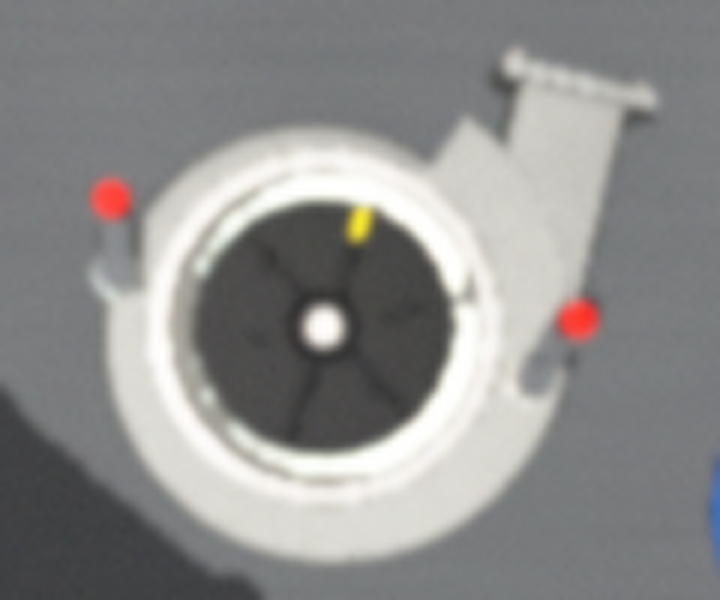

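```bash
python3 - <<'E'
import cv2,numpy as np
from cal import *
import meas
I=cv2.imread("pics/c_t2.png").astype(float); meas.I["top"]=I
b,g,r=I.transpose(2,0,1); m=(r>130)&(g>110)&(b<110); m[:,:280]=0; m[:190]=0;m[250:]=0
p=np.argwhere(m)[:,::-1]; print(len(p),p.mean(0)); y=onz("top",p.mean(0),.096)
print("yel",y, "top rim out",meas.fit("top",.08,.105,(.54,-.032),meas.gray,1))
m=(r>150)&(g>150)&(b>140); m[:, :275]=0; m[:,294]=0; m2=m[226:242,276:294]; q=np.argwhere(m2).mean(0)+[226,276]; h=onz("top",q[::-1],.094); print("hub",h)
for c in([.54,-.0315],h[:2]): d=y[:2]-c; print(np.degrees(np.arctan2(d[1],d[0])),np.hypot(*d))
E
python3 - <<'E'
from rig import ctrl, imaging
import numpy as np,cv2
p=ctrl.get_ee_pos()
ctrl.line_to([.492,.303,.060],feed=.15); ctrl.line_to([.492,.303,.0465],feed=.04)
print(ctrl.get_clock(),ctrl.get_ee_pos().round(4),ctrl.get_ft_force().round(2))
ctrl.move_gripper(0.55)
ctrl.line_to([.492,.303,.16],feed=.2)
print(ctrl.get_clock())
t=imaging.camera("side"); cv2.imwrite("pics/d_s.png",t["img"][:,:,::-1])
E
```

```text
26 [329.38461538 212.96153846]
yel [ 0.59854443 -0.16052692  0.096     ] top rim out (array([ 0.5404, -0.0325]), np.float64(-24.8))
hub [ 0.53976462 -0.0336568   0.094     ]
-65.59439351834138 0.14168767660369777
-65.141382194639 0.13982523170872005
9.425 [0.4918 0.3029 0.0462] [-0.16 -0.04 -2.93]
10.55
```

View pics/d_s.png

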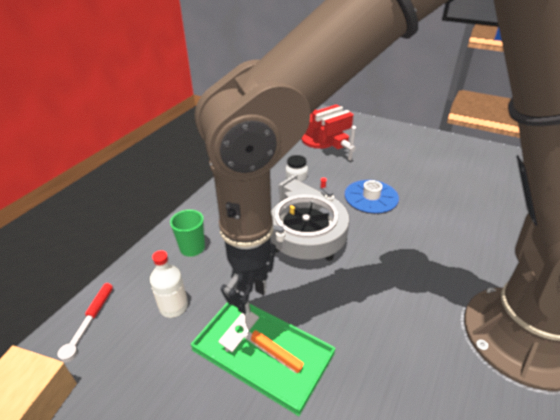

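```bash
python3 - <<'E'
from rig import ctrl, imaging
import numpy as np,cv2
from cal import *
pi=np.pi
y=onz("top",(290,217.3),.096);h=onz("top",(283.8,234.2),.094)
d=y-h; blade=np.degrees(np.arctan2(d[1],d[0])); print(y,h,blade,np.hypot(*d[:2]))
ctrl.move_gripper(0.0,40)
front=blade-120; F=np.radians(front+5); C=np.array([.540,-.032])
ex=np.array([np.cos(F),np.sin(F)]);ey=np.array([-np.sin(F),np.cos(F)])
psi=F+pi/2
s=C+.045*ex-.020*ey; print(s,np.degrees(psi))
ctrl.move_ptp([*s,.16],[pi,0,psi])
w=imaging.camera("wrist"); cv2.imwrite("pics/e_w.png",w["img"][:,:,::-1])
print(ctrl.get_clock(),ctrl.get_ee_pos().round(4))
np.savez("e.npz",s=s,ex=ex,ey=ey,psi=psi,K=w["mtx"],R=w["R"],t=w["t"])
cw=(w["mtx"],w["R"],w["t"])
print(P(cw,[[*C,.094],[*(C+.061*np.array([np.cos(np.radians(blade)),np.sin(np.radians(blade))])),.096],[*s,.082]]))
E
```

```text
[ 0.58589041 -0.05137933  0.096     ] [ 0.53921811 -0.03448704  0.094     ] -19.896900277966907 0.04963519782747354
[ 0.49406994 -0.04976035] -44.89690027796691
12.4833 [ 0.4946 -0.0479  0.1601]
[[208.04551773 200.95974685]
 [159.78243058 112.95120654]
 [276.00540264 224.44543455]]
```

View pics/e_w.png

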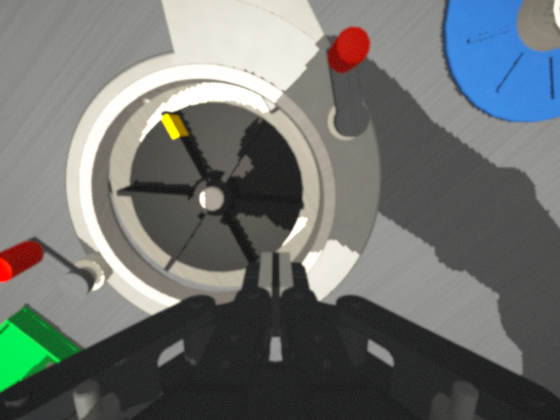

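```bash
python3 - <<'E'
from rig import ctrl, imaging
import numpy as np,cv2
e=np.load("e.npz"); s=e["s"]-.002*e["ey"]+np.array([0,-.001])
ctrl.line_to([*s,.091],feed=.12)
print(ctrl.get_clock(),ctrl.get_ee_pos().round(4),ctrl.get_ft_force().round(2))
f=s+.050*e["ey"]
ctrl.line_to([*f,.126],feed=.15)
c0=ctrl.get_clock()
ctrl.line_to([*(f+[-.03,-.0]),.20],feed=.25)
S=[]
for i in range(8):
    w=imaging.camera("top" if i<7 else "wrist"); S.append(w); t=ctrl.get_clock()
    cv2.imwrite(f"pics/f_{i}.png",w["img"][:,:,::-1]); print(i,t)
    if i<7: ctrl.sleep(.1)
E
python3 - <<'E'
import cv2
r=[cv2.resize(cv2.imread(f"pics/f_{i}.png")[190:280,230:330],(266,240)) for i in range(6)]
cv2.imwrite("pics/f_m.png",cv2.vconcat([cv2.hconcat(r[:3]),cv2.hconcat(r[3:])]))
E
```

```text
13.2083 [ 0.4931 -0.049   0.0914] [ 0.13  0.06 -0.16]
0 14.2833
1 14.4333
2 14.5833
3 14.7333
4 14.8833
5 15.0333
6 15.1833
7 15.3333
```

View pics/f_m.png

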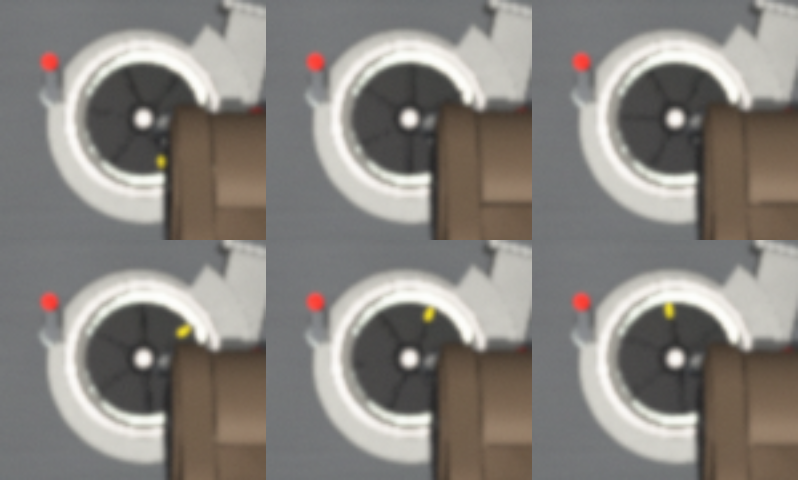

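```bash
python3 - <<'E'
from rig import ctrl, imaging
import numpy as np,cv2
pi=np.pi; psi=-pi/4; tx=np.array([np.cos(psi),np.sin(psi)])
C=np.array([.54,-.0325]); D=np.array([.449,-.3095])
def look(c,z,n):
    ctrl.move_ptp([*(c-.055*tx),z+.08],[pi,0,psi]); ctrl.sleep(.15)
    w=imaging.camera("wrist"); cv2.imwrite(f"pics/{n}.png",w["img"][:,:,::-1]); np.savez(n+".npz",K=w["mtx"],R=w["R"],t=w["t"],ee=ctrl.get_ee_pos(),o=ctrl.get_orientation())
    print(n,ctrl.get_clock(),ctrl.get_ee_pos().round(4))
look(C,.105,"g_rim")
p=ctrl.get_ee_pos()
ctrl.move_gripper(1.0)
look(D,.010,"g_cov")
E
cat > gm.py <<'E'
import cv2,numpy as np
from cal import *
import meas
for n,lst in(("g_rim",[(.08,.105,meas.gray),(.072,.105,lambda i:-meas.gray(i))]),("g_cov",[(.082,.0095,meas.blue),(.026,.046,lambda i:i[:,:,2])])):
    z=np.load(n+".npz"); CAM["w"]=(z["K"],z["R"],z["t"]); meas.I["w"]=cv2.imread(f"pics/{n}.png").astype(float)
    im=meas.I["w"].copy()
    for r,h,ch in lst:
        x,f=meas.fit("w",r,h,(.54,-.0325) if "rim" in n else (.449,-.3095),ch,1); print(n,r,x,f)
        q=P("w",np.c_[x[0]+r*np.cos(meas.th),x[1]+r*np.sin(meas.th),np.full(120,h)])
        cv2.polylines(im,[q.round().astype(np.int32)],True,(0,0,255),1)
    cv2.imwrite(f"pics/{n}_o.png",im)
E
python3 gm.py; python3 -c "
import cv2
cv2.imwrite('pics/g_o.png',cv2.hconcat([cv2.resize(cv2.imread('pics/g_%s_o.png'%n),(400,300)) for n in('rim','cov')]))"
```

```text
g_rim 15.9917 [0.5012 0.0051 0.1851]
g_cov 18.15 [ 0.4112 -0.2696  0.0903]
g_rim 0.08 [ 0.5431 -0.0371] -33.3
g_rim 0.072 [ 0.5401 -0.0351] -105.1
g_cov 0.082 [ 0.4489 -0.3121] -149.0
g_cov 0.026 [ 0.4489 -0.3127] -169.4[ WARN:0@2.449] global loadsave.cpp:1063 imwrite_ Unsupported depth image for selected encoder is fallbacked to CV_8U.
```

View pics/g_o.png

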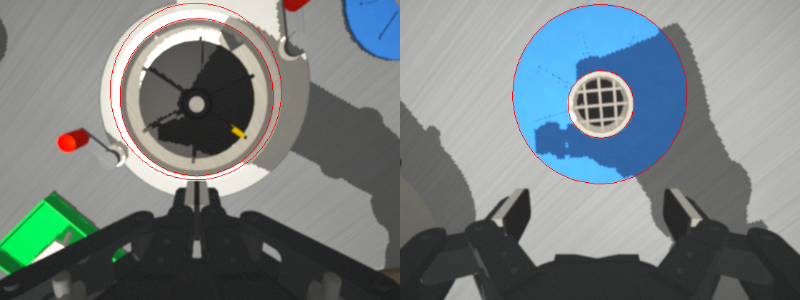

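```bash
python3 - <<'E'
from rig import ctrl, imaging
import numpy as np,cv2
ctrl.line_to([.449,-.311,.088],feed=.2)
ctrl.line_to([.449,-.311,.026],feed=.12)
print(ctrl.get_clock(),ctrl.get_ee_pos().round(4),ctrl.get_ft_force().round(2))
ctrl.move_gripper(0.0,50); print("gap",ctrl.get_finger_gap())
ctrl.line_to([.449,-.311,.056],feed=.1); ctrl.sleep(.15)
print(ctrl.get_clock(),ctrl.get_ee_pos().round(4),ctrl.get_ft_force().round(2),ctrl.get_finger_gap())
for n in("wrist","side","top"):
    w=imaging.camera(n); cv2.imwrite(f"pics/h_{n}.png",w["img"][:,:,::-1]); np.savez(f"h_{n}.npz",K=w["mtx"],R=w["R"],t=w["t"],ee=ctrl.get_ee_pos(),o=ctrl.get_orientation())
E
python3 -c "
import cv2
cv2.imwrite('pics/h_o.png',cv2.hconcat([cv2.resize(cv2.imread('pics/h_%s.png'%n),(400,300)) for n in('wrist','side')]))"
```

```text
19.25 [ 0.4491 -0.3109  0.0264] [-0.94 -0.27  0.35]
gap 0.5947432066545235
20.2833 [ 0.4485 -0.3107  0.0553] [-0.12  0.32 -3.17] 0.5992433071130397
```

View pics/h_o.png

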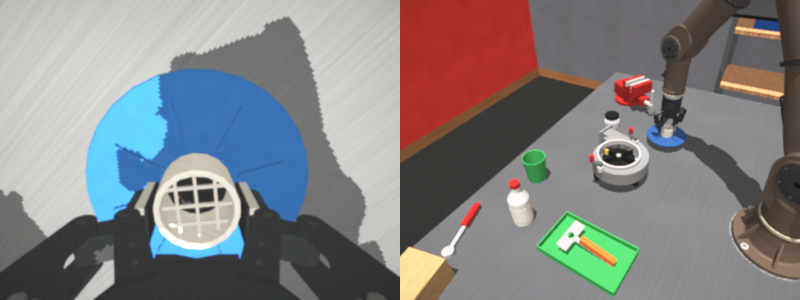

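```bash
python3 - <<'E'
import cv2,numpy as np
from cal import *
import meas
z=np.load("h_wrist.npz"); CAM["w"]=(z["K"],z["R"],z["t"]); meas.I["w"]=cv2.imread("pics/h_wrist.png").astype(float)
im=meas.I["w"].copy()
arc=np.radians(np.linspace(-125,35,90))
for dz in(-.002,0,.002):
    x,f=meas.fit("w",.082,.0384+dz,(.4485,-.3107),meas.blue,1,arc=arc); print(dz,x,f, x-z["ee"][:2])
    R=z["R"]; 
x,f=meas.fit("w",.082,.0384,(.4485,-.3107),meas.blue,1,arc=arc)
x2,f2=meas.fit("w",.026,.075,(.4485,-.3107),lambda i:i[:,:,2],1,arc=arc); print("spig",x2,f2,z["ee"],z["o"])
q=P("w",np.c_[x[0]+.082*np.cos(arc),x[1]+.082*np.sin(arc),np.full(90,.0384)])
cv2.polylines(im,[q.round().astype(np.int32)],False,(0,0,255),1)
cv2.imwrite("pics/h_fit.png",im.astype(np.uint8))
E
```

```text
-0.002 [ 0.4493 -0.3114] -137.4 [ 0.00079208 -0.00069113]
0 [ 0.4477 -0.3102] -137.4 [-0.00080792  0.00050887]
0.002 [ 0.447  -0.3102] -137.3 [-0.00150792  0.00050887]
spig [ 0.4512 -0.3205] -112.7 [ 0.44850792 -0.31070887  0.05527192] [ 3.14125171e+00  1.28658960e-03 -7.85363380e-01]
```

View pics/h_fit.png

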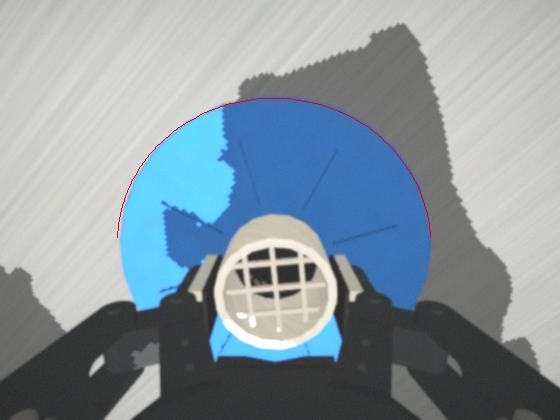

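```bash
python3 - <<'E'
from rig import ctrl, imaging
import numpy as np,cv2
C=[.540,-.0336]
ctrl.line_to([.449,-.311,.20],feed=.25)
ctrl.line_to([*C,.20],feed=.3)
ctrl.line_to([*C,.138],feed=.12); ctrl.sleep(.1)
f0=ctrl.get_ft_force(); print(ctrl.get_clock(),ctrl.get_ee_pos().round(4),f0.round(2))
for z in np.arange(.135,.1225,-.0015):
    ctrl.line_to([*C,z],feed=.03)
    f=ctrl.get_ft_force()-f0; print(round(z,4),ctrl.get_ee_pos().round(4),f.round(2))
    if f[2]>5 or np.hypot(f[0],f[1])>6: break
for n in("wrist","side","top"):
    w=imaging.camera(n); cv2.imwrite(f"pics/i_{n}.png",w["img"][:,:,::-1]); np.savez(f"i_{n}.npz",K=w["mtx"],R=w["R"],t=w["t"],ee=ctrl.get_ee_pos())
print(ctrl.get_clock())
E
python3 -c "
import cv2
a=cv2.imread('pics/i_wrist.png');b=cv2.imread('pics/i_side.png')[150:290,210:400]
cv2.imwrite('pics/i_o.png',cv2.hconcat([cv2.resize(a,(400,300)),cv2.resize(b,(400,300))]))"
```

```text
23.05 [ 0.5407 -0.0338  0.139 ] [-0.44 -0.41 -3.72]
0.135 [ 0.5401 -0.0336  0.1352] [ 1.05 -0.44  0.79]
0.1335 [ 0.5399 -0.0336  0.1334] [0.93 0.59 0.36]
0.132 [ 0.5399 -0.0336  0.1319] [ 0.64  0.16 -0.48]
0.1305 [ 0.5399 -0.0336  0.1304] [ 0.67 -0.68 -0.49]
0.129 [ 0.5399 -0.0336  0.1289] [-0.54  1.93 -0.78]
0.1275 [ 0.5399 -0.0336  0.1274] [-0.35  0.89  0.5 ]
0.126 [ 0.5401 -0.0336  0.1272] [-3.64  0.64 13.56]
24.95
```

View pics/i_o.png

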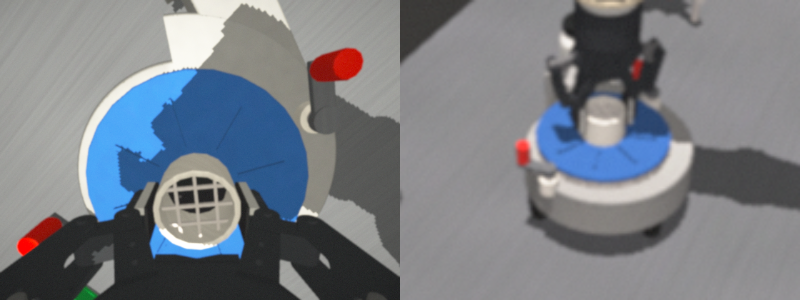

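```bash
python3 - <<'E'
from rig import ctrl, imaging
import numpy as np,cv2
ctrl.line_to([.540,-.0336,.1266],feed=.03)
ctrl.move_gripper(0.85)
print(ctrl.get_ft_force().round(2))
ctrl.line_to([.540,-.0336,.18],feed=.15)
psi=-np.pi/4; tx=np.array([np.cos(psi),np.sin(psi)])
ctrl.line_to([*(np.array([.54,-.033])-.055*tx),.22],feed=.25); ctrl.sleep(.1)
for n in("wrist","side","top"):
    w=imaging.camera(n); cv2.imwrite(f"pics/j_{n}.png",w["img"][:,:,::-1]); np.savez(f"j_{n}.npz",K=w["mtx"],R=w["R"],t=w["t"],ee=ctrl.get_ee_pos())
print(ctrl.get_clock(),ctrl.get_ee_pos().round(4))
E
python3 - <<'E'
import cv2,numpy as np
from cal import *
import meas
z=np.load("j_wrist.npz"); CAM["w"]=(z["K"],z["R"],z["t"])
for c,n in(("w","wrist"),("side","side"),("top","top")):
    meas.I[c]=cv2.imread(f"pics/j_{n}.png").astype(float)
    for h in(.108,.110,.112,.114): print(n,h,meas.fit(c,.082,h,(.54,-.033),meas.blue,1),end=" ")
    print()
    b,g,r=meas.I[c].transpose(2,0,1); m=((r>130)&(g<90)&(b<90)&(r-g>80)).astype(np.uint8)
    k,l,s,ce=cv2.connectedComponentsWithStats(m); print([(ce[i].round(1).tolist(),s[i].tolist()) for i in range(1,k) if s[i,4]>15])
a=cv2.imread('pics/j_wrist.png');b=cv2.imread('pics/j_side.png')[150:290,210:400]
cv2.imwrite('pics/j_o.png',cv2.hconcat([cv2.resize(a,(400,300)),cv2.resize(b,(400,300))]))
E
```

```text
[-0.51 -0.19  0.38]
26.725 [0.501  0.0051 0.2191]
wrist 0.108 (array([ 0.54  , -0.0348]), np.float64(-156.9)) wrist 0.11 (array([ 0.54  , -0.0351]), np.float64(-155.6)) wrist 0.112 (array([ 0.5399, -0.0352]), np.float64(-148.0)) wrist 0.114 (array([ 0.5397, -0.0353]), np.float64(-127.3)) 
[([395.7, 14.2], [378, 0, 37, 32, 832]), ([125.8, 185.7], [109, 174, 35, 25, 628]), ([123.1, 379.9], [113, 375, 18, 13, 91])]
side 0.108 (array([ 0.5397, -0.0316]), np.float64(-65.8)) side 0.11 (array([ 0.5387, -0.0296]), np.float64(-65.5)) side 0.112 (array([ 0.5377, -0.0276]), np.float64(-65.1)) side 0.114 (array([ 0.5368, -0.0255]), np.float64(-64.5)) 
[([81.6, 80.6], [0, 0, 193, 210, 28845]), ([344.0, 126.8], [337, 113, 16, 33, 266]), ([322.9, 182.7], [321, 179, 5, 9, 42]), ([267.9, 221.4], [266, 216, 5, 11, 47]), ([159.7, 257.7], [153, 251, 14, 14, 157]), ([99.0, 300.0], [86, 284, 26, 34, 327])]
top 0.108 (array([ 0.5383, -0.0335]), np.float64(-44.9)) top 0.11 (array([ 0.5381, -0.0334]), np.float64(-44.7)) top 0.112 (array([ 0.5379, -0.0334]), np.float64(-44.6)) top 0.114 (array([ 0.5377, -0.0332]), np.float64(-44.4)) 
[([146.6, 121.8], [132, 115, 30, 15, 230]), ([473.5, 159.2], [453, 138, 39, 47, 982]), ([443.5, 160.9], [435, 148, 21, 31, 272]), ([155.4, 164.8], [150, 160, 12, 11, 98]), ([459.8, 181.4], [448, 175, 24, 15, 110]), ([460.2, 195.4], [441, 183, 39, 26, 358]), ([446.3, 203.8], [437, 197, 19, 15, 171]), ([248.4, 212.9], [246, 211, 6, 5, 27]), ([326.0, 232.9], [323, 230, 7, 6, 28])]
```

View pics/j_o.png

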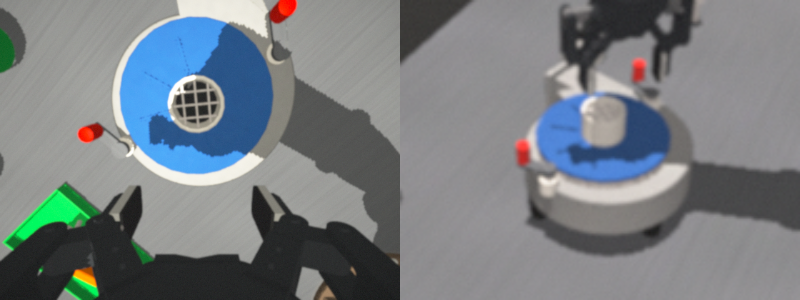

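```bash
python3 - <<'E'
import cv2,numpy as np
from cal import *
z=np.load("j_wrist.npz"); CAM["w"]=(z["K"],z["R"],z["t"])
for n,a,b in(("L",(248.4,212.9),(267.9,221.4)),("R",(326.0,232.9),(322.9,182.7))):
    print(n,tri("top",a,"side",b).round(4),onz("top",a,.142).round(4),onz("side",b,.130).round(4))
a=cv2.imread("pics/j_wrist.png")
cv2.imwrite("pics/k.png",cv2.hconcat([cv2.resize(a[150:250,80:213],(399,300),interpolation=2),cv2.resize(a[0:100,330:463],(399,300),interpolation=2)]))
E
```

```text
L [0.5964 0.0622 0.1256] [0.5948 0.0609 0.142 ] [0.5944 0.0668 0.13  ]
R [ 0.544  -0.1464  0.1259] [ 0.5431 -0.1444  0.142 ] [ 0.5426 -0.1406  0.13  ]
```

View pics/k.png

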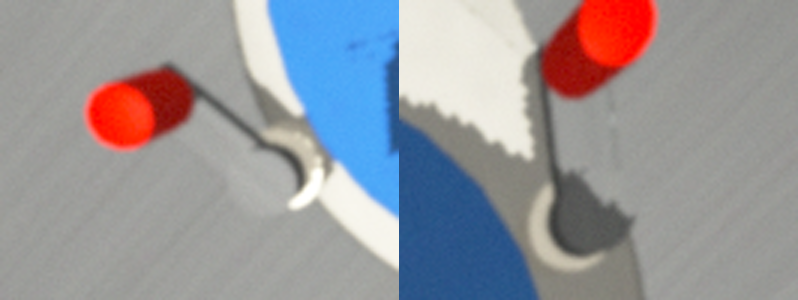

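```bash
python3 - <<'E'
import numpy as np
from cal import *
z=np.load("j_wrist.npz"); CAM["w"]=(z["K"],z["R"],z["t"])
L=onz("w",(120,188.3),.142);Lp=onz("w",(168.3,210),.118);R=onz("w",(403,10),.142);Rp=onz("w",(394.3,70.7),.118)
print(L,Lp,R,Rp)
d=Lp-Rp; print("mid",(Lp+Rp)[:2]/2,"dist",np.hypot(*d[:2]),"yaw",np.degrees(np.arctan2(d[1],d[0]))-90)
for s,p in((L,Lp),(R,Rp)): e=(s-p)[:2]; print(np.hypot(*e),np.degrees(np.arctan2(e[1],e[0])))
for yaw in np.radians([-9,-11,-13,-15]):
    C=np.array([.540,-.0335]); M=np.array([[np.cos(yaw),-np.sin(yaw)],[np.sin(yaw),np.cos(yaw)]])
    a=np.radians(20); print(np.degrees(yaw),[(C+M@np.array([.032*np.cos(a),s*(.097+.032*np.sin(a))])).round(4) for s in(1,-1)],[(C+M@np.array([0,s*.097])).round(4) for s in(1,-1)])
E
```

```text
[0.59493089 0.06042637 0.142     ] [0.5629216  0.05948412 0.118     ] [ 0.54146497 -0.14504395  0.142     ] [ 0.51587664 -0.12885836  0.118     ]
mid [ 0.53939912 -0.03468712] dist 0.19412912570786678 yaw -14.024601632087425
0.03202315421336665 1.6861217195238458
0.030277650652255798 -32.314895148186466
-9.0 [array([0.5866, 0.0684]), array([ 0.5528, -0.1448])] [array([0.5552, 0.0623]), array([ 0.5248, -0.1293])]
-11.0 [array([0.5901, 0.0667]), array([ 0.5489, -0.1452])] [array([0.5585, 0.0617]), array([ 0.5215, -0.1287])]
-13.0 [array([0.5936, 0.0649]), array([ 0.545 , -0.1454])] [array([0.5618, 0.061 ]), array([ 0.5182, -0.128 ])]
-14.999999999999998 [array([0.597, 0.063]), array([ 0.5411, -0.1455])] [array([0.5651, 0.0602]), array([ 0.5149, -0.1272])]
```

```bash
cat > clip.py <<'E'
from rig import ctrl, imaging
import numpy as np,cv2,sys
pi=np.pi
PIV={"L":np.array([.5628,.0600]),"R":np.array([.5160,-.1285])}
A0={"L":2.,"R":-32.}; A1={"L":-104.,"R":76.}; S={"L":-1,"R":1}
def pose(k,a,z): a_=np.radians(a); return [*(PIV[k]+.032*np.array([np.cos(a_),np.sin(a_)])),z],[pi,0,a_]
def run(k):
    z=.127
    ctrl.move_gripper(.45,20)
    ctrl.move_ptp(*pose(k,A0[k],.20)); 
    p,r=pose(k,A0[k],z); ctrl.line_to(p,r,feed=.12)
    print("down",ctrl.get_clock(),ctrl.get_ee_pos().round(4),ctrl.get_ft_force().round(2))
    ctrl.move_gripper(.30)
    g=ctrl.get_finger_gap(); lag=np.degrees((g*.085/2-.008)/.032); print("gap",g,"lag",lag)
    f0=ctrl.get_ft_force()
    a=A0[k]; end=A1[k]+S[k]*lag
    while (A1[k]-a)*S[k]>.1:
        a+=S[k]*min(15,abs(A1[k]-a)); p,r=pose(k,a,z); ctrl.line_to(p,r,feed=.08)
        f=ctrl.get_ft_force()-f0; print(round(a),f.round(1))
        if np.hypot(f[0],f[1])>15: print("STOP"); return
    for i in range(14):
        a+=S[k]*2; p,r=pose(k,a,z); ctrl.line_to(p,r,feed=.04); ctrl.sleep(.05)
        f=ctrl.get_ft_force()-f0; print(round(a),f.round(1),"lagged",round(a-S[k]*lag,1))
        if np.hypot(f[0],f[1])>7: break
    e=ctrl.get_ee_pos(); print(ctrl.get_clock(),e.round(4))
    # back off slightly, open, rise
    a-=S[k]*4; p,r=pose(k,a,z); ctrl.line_to(p,r,feed=.04)
    ctrl.line_to([p[0],p[1],.20],feed=.15)
    print(ctrl.get_clock())
if __name__=="__main__": run(sys.argv[1])
E
python3 - <<'E'
from clip import *
for k in "LR":
    for a in np.linspace(A0[k],A1[k]+S[k]*20,5):
        q=ctrl.solve_ik(*pose(k,a,.127)); print(k,round(a),None if q is None else np.round(q,2))
E
python3 clip.py L
```

```text
L 2 [ 0.03  0.53 -0.32  1.75  0.21  0.9  -1.91]
L -30 [ 0.    0.51 -0.23  1.77  0.15  0.88 -2.38]
L -61 [-0.3   0.48  0.21  1.83 -0.13  0.85 -2.66]
L -92 [-0.78  0.62  0.96  1.91 -0.62  0.95 -2.71]
L -124 [ 0.56  0.68 -1.07  1.84  0.68  1.05  1.76]
R -32 [ 0.28  0.46 -0.15  1.85  0.09  0.84 -2.05]
R 0 [ 0.33  0.47 -0.26  1.84  0.16  0.85 -1.58]
R 32 [ 0.39  0.48 -0.38  1.85  0.23  0.86 -1.12]
R 64 [ 0.46  0.47 -0.5   1.88  0.3   0.86 -0.65]
R 96 [ 0.54  0.47 -0.62  1.92  0.36  0.86 -0.15]
down 28.5833 [0.5951 0.0611 0.1278] [0.44 0.13 0.62]
gap 0.29878119279110327 lag 8.41209597031157
-13 [-0.4  1.4 -0.4]
-28 [-0.3  0.6  0.1]
-43 [-0.7  1.  -0.6]
-58 [-0.5  0.8 -0.4]
-73 [ 0.2  1.4 -0.4]
-88 [-0.7  0.3 -0.4]
-103 [-1.1  0.5  0.6]
-104 [-1.1  0.3 -0.2]
-106 [-0.1  0.3 -0.5] lagged -97.6
-108 [-0.9  0.2 -1.2] lagged -99.6
-110 [ 0.2  0.7 -0.9] lagged -101.6Traceback (most recent call last):
  File "clip.py", line 30, in <module>
    if __name__=="__main__": run(sys.argv[1])
                             ~~~^^^^^^^^^^^^^
  File "clip.py", line 22, in run
    a+=S[k]*2; p,r=pose(k,a,z); ctrl.line_to(p,r,feed=.04); ctrl.sleep(.05)
                                ~~~~~~~~~~~~^^^^^^^^^^^^^^
rig.PlanningError: the arm cannot follow that straight line within its joint ranges
```

```bash
python3 - <<'E'
from clip import *
k="L"; a=-110; f0=ctrl.get_ft_force()
for i in range(10):
    a-=1.5; p,_=pose(k,a,.127); ctrl.line_to(p,None,feed=.04); ctrl.sleep(.05)
    f=ctrl.get_ft_force()-f0; print(a,f.round(1),"lagged",a+8.4,ctrl.get_ee_pos().round(4))
    if np.hypot(f[0],f[1])>7: break
a+=5; p,_=pose(k,a,.127); ctrl.line_to(p,None,feed=.05)
ctrl.line_to([p[0],p[1],.20],feed=.15)
w=imaging.camera("top"); cv2.imwrite("pics/l_t.png",w["img"][:,:,::-1])
w=imaging.camera("wrist"); cv2.imwrite("pics/l_w.png",w["img"][:,:,::-1]); np.savez("l.npz",K=w["mtx"],R=w["R"],t=w["t"])
print(ctrl.get_clock())
E
```

```text
-111.5 [ 0.8 -1.4 -0.6] lagged -103.1 [0.5512 0.0301 0.1271]
-113.0 [ 4.5 -2.2 -2.2] lagged -104.6 [0.5511 0.0302 0.1272]
-114.5 [ 6.5 -4.6 -4.9] lagged -106.1 [0.5509 0.0302 0.1273]Traceback (most recent call last):
  File "<stdin>", line 8, in <module>
rig.PlanningError: the arm cannot follow that straight line within its joint ranges
```

```bash
python3 - <<'E'
from clip import *
k="L"
p,_=pose(k,-109.5,.128)
for yaw in(-107,-104,-100,-95):
    try: ctrl.line_to(p,[pi,0,np.radians(yaw)],feed=.05); print(yaw); break
    except ctrl.PlanningError as e: print(yaw,e)
print(ctrl.get_ft_force().round(2),ctrl.get_ee_pos().round(4),ctrl.get_joint_positions().round(2))
ctrl.line_to([p[0],p[1],.20],None,feed=.15)
w=imaging.camera("top"); cv2.imwrite("pics/l_t.png",w["img"][:,:,::-1])
w=imaging.camera("wrist"); cv2.imwrite("pics/l_w.png",w["img"][:,:,::-1]); np.savez("l.npz",K=w["mtx"],R=w["R"],t=w["t"])
print(ctrl.get_clock())
E
```

```text
-107
[ 0.95  0.92 -0.17] [0.5519 0.0301 0.128 ] [-0.93  0.81  1.3   1.94 -0.88  1.13 -2.7 ]Traceback (most recent call last):
  File "<stdin>", line 8, in <module>
rig.PlanningError: the arm cannot follow that straight line within its joint ranges
```

```bash
python3 - <<'E'
from clip import *
k="L"
ctrl.move_gripper(.5)
p,_=pose(k,-104,.20)
for yaw in(-95,-85,-75,-65):
    try: ctrl.line_to(p,[pi,0,np.radians(yaw)],feed=.12); print(yaw); break
    except ctrl.PlanningError as e: print(yaw,e)
w=imaging.camera("top"); cv2.imwrite("pics/l_t.png",w["img"][:,:,::-1])
w=imaging.camera("wrist"); cv2.imwrite("pics/l_w.png",w["img"][:,:,::-1]); np.savez("l.npz",K=w["mtx"],R=w["R"],t=w["t"])
print(ctrl.get_clock(),ctrl.get_ee_pos().round(3))
E
```

```text
-95
35.6417 [0.554 0.029 0.199]
```

View pics/l_w.png

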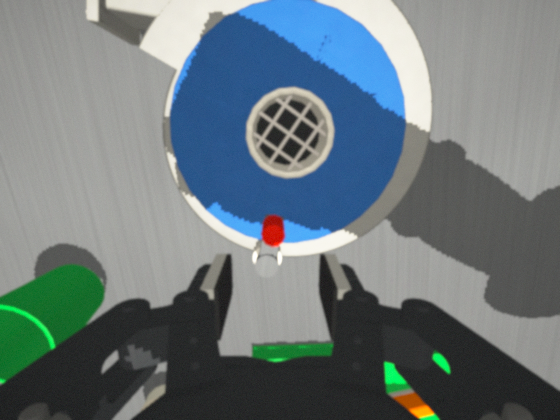

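The left clip points at the spigot over the flange: pivot at (267,262), stud at (273,228), spigot at (290,132). Now the right clip.

```bash
python3 clip.py R; python3 - <<'E'
from clip import *
ctrl.move_ptp([.42,-.06,.30],[pi,0,0.]); ctrl.sleep(.2)
for n in("wrist","side","top"):
    w=imaging.camera(n); cv2.imwrite(f"pics/m_{n}.png",w["img"][:,:,::-1]); np.savez(f"m_{n}.npz",K=w["mtx"],R=w["R"],t=w["t"])
print(ctrl.get_clock(),ctrl.get_ee_pos())
a=cv2.imread('pics/m_wrist.png');b=cv2.imread('pics/m_side.png')[150:290,210:400]
cv2.imwrite('pics/m_o.png',cv2.hconcat([cv2.resize(a,(400,300)),cv2.resize(b,(400,300))]))
E
```

```text
down 37.6917 [ 0.5435 -0.1456  0.1274] [-0.23 -1.09  1.03]
gap 0.29947052632366095 lag 8.464551465278037
-17 [-0.1 -0.6  0.7]
-2 [-0.3 -0.8  0.3]
13 [-0.6 -0.7  0.7]
28 [ 0.1 -0.8 -0.2]
43 [ 0.5 -1.5  0.9]
58 [ 0.4 -0.5  0.9]
73 [ 0.1 -0.9 -0.3]
76 [ 1.2 -0.5  0.5]
78 [ 2.  -1.2 -0.9] lagged 69.5
80 [ 1.5 -0.7 -0.4] lagged 71.5
82 [0.7 0.1 0.4] lagged 73.5
84 [ 3.1 -1.2 -1.3] lagged 75.5
86 [ 6.3 -3.3 -2.7] lagged 77.5
42.5833 [ 0.5194 -0.0972  0.1272]
43.4667
45.2417 [ 0.42003734 -0.06007242  0.29990822]
```

View pics/m_o.png

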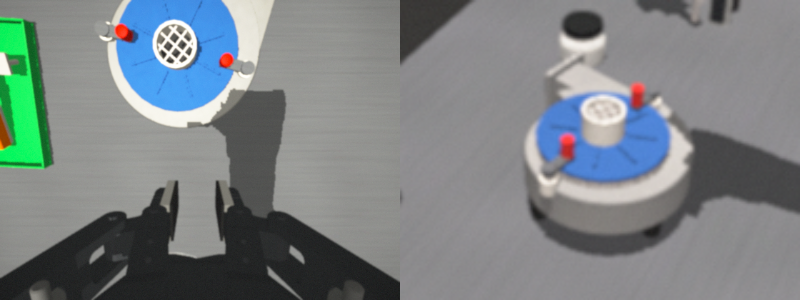

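View pics/m_wrist.png

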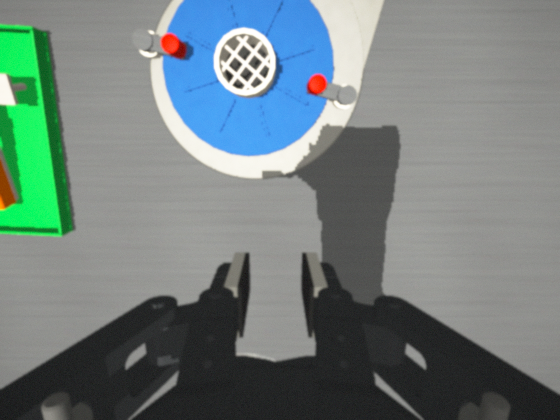

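```bash
python3 - <<'E'
import cv2,numpy as np
from cal import *
import meas
z=np.load("m_wrist.npz"); CAM["w"]=(z["K"],z["R"],z["t"]); I=meas.I["w"]=cv2.imread("pics/m_wrist.png").astype(float)
for h in(.108,.11,.112): print(h,meas.fit("w",.082,h,(.54,-.034),meas.blue,1,arc=np.radians(np.linspace(100,260,90))))
for s,p in(((170.5,44.5),(145,40)),((316,84),(346,94))):
    S=onz("w",s,.142);Q=onz("w",p,.118);e=(S-Q)[:2];c=np.array([.54,-.034])-Q[:2]
    print(S,Q,np.hypot(*e),np.degrees(np.arctan2(e[1],e[0])),"to axis",np.degrees(np.arctan2(c[1],c[0])))
cv2.imwrite("pics/m_z.png",cv2.resize(cv2.imread("pics/m_wrist.png")[0:150,120:370],(800,480),interpolation=2))
a=cv2.imread("pics/m_top.png");cv2.imwrite("pics/m_tz.png",cv2.resize(a[100:310,120:400],(800,600),interpolation=2))
E
```

```text
0.108 (array([ 0.5408, -0.0348]), np.float64(-165.8))
0.11 (array([ 0.5411, -0.035 ]), np.float64(-165.7))
0.112 (array([ 0.5414, -0.0352]), np.float64(-164.9))
[0.55399211 0.02736006 0.142     ] [0.56309437 0.05743815 0.118     ] 0.03142519460312672 -106.83690691002913 to axis -104.17465176942414
[ 0.52291435 -0.09651961  0.142     ] [ 0.51691478 -0.12825983  0.118     ] 0.03230226749481591 79.29617049610465 to axis 76.23853673475386
```

View pics/m_z.png

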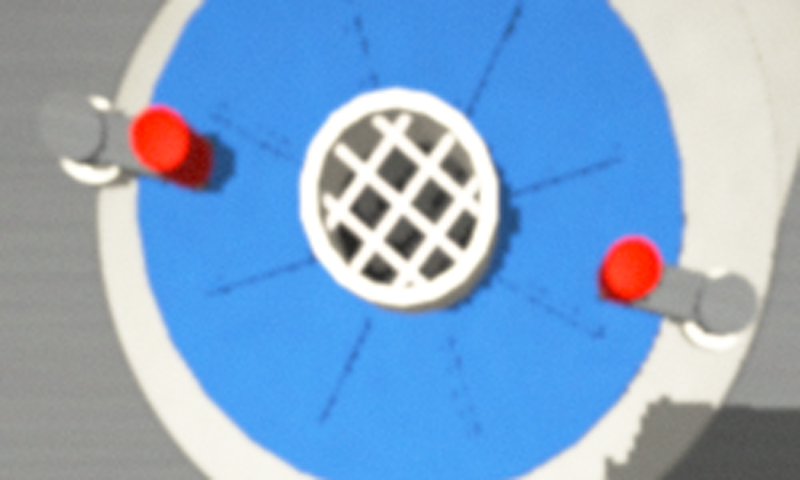

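View pics/m_tz.png

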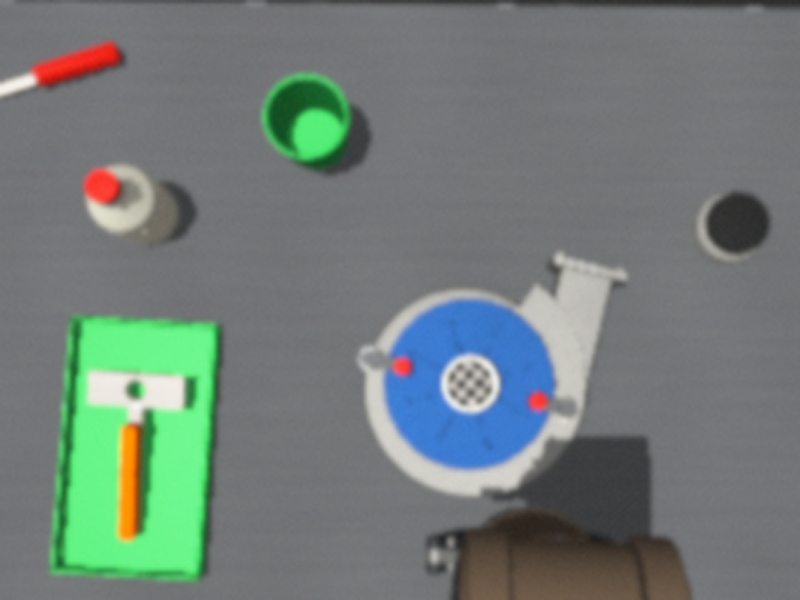

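Both clips read at the stop, within measuring error. The cover is concentric at seated height, the wrench lies in the tray, and the bottle, cup and jar are where they were. Handing in.

```bash
python3 -c "
from rig import ctrl
print(ctrl.get_clock()); print(ctrl.close_job())"
```

```text
45.2417
the job is handed in; nothing more can be done
None
```

The whole job is done in the order you asked and was handed in at 45.2 s of the 72 s allowed.

- **Wrench:** I lifted it straight out and set it down in the green tray. The last top picture shows it lying wholly inside.
- **Impeller:** I flicked it and took the hand away. The top pictures show it turning on by itself at about 3.7 rad/s, and it stayed untouched for over a second.
- **Cover:** I lowered it in 1.5 mm steps. The plug entered without resistance and the flange met the rim at about 13.6 N. Contact came 0.8 mm above the height I calculated. Afterwards the wrist picture put the cover within 0.1 mm of the rim's centre. The wrist picture fitted the seated height (110 mm) but resolves it only to about 2 mm, and I did not measure level separately.
- **Clips:** I pushed both studs until the force rose to about 7–8 N at the stop. In the last picture both arms point at the axis to within about 3°, which is about my measuring error. The left clip needed extra moves because the arm reached its joint range near the end; I finished without turning the hand further.
- **Bystanders:** the bottle, the cup and the jar stand where they were in the last top picture.

The three cameras disagreed by up to about 4 mm in y on absolute positions, so I relied on relative measurements and contact force for the fit.

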